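# Lid the foam nitrogen vessels

## Task

The freezing session is over and the four dry foam nitrogen vessels stand open on the bench among their loose lids. Close each vessel with its own lid, the one whose shape and size match it, so that the plug is fully down in the mouth and the lid lies level and square on the rim. Leave the vessels standing where they are and do not disturb the pipette and the amber jar.

Things in the scene. Friction and masses are not known exactly. Their poses are not given: they have to be found in the camera images.
- vessel_round_large_mouth (a point): Loose open vessel (about 0.25 kg) of grey foam with 14 mm walls, standing on the bench, the large round one, 128 mm outside and 100 mm inside diameter, 75 mm high; a brass cup stands inside, its top 35 mm below the rim. This point is the centre of its mouth, in the plane of the rim, 75 mm above the bench. z is up. Its own lid is the large round lid.
- vessel_round_small_mouth (a point): Loose open vessel (about 0.25 kg) of grey foam with 14 mm walls, standing on the bench, the small round one, 96 mm outside and 68 mm inside diameter, 90 mm high; empty inside. This point is the centre of its mouth, in the plane of the rim, 90 mm above the bench. z is up. Its own lid is the small round lid.
- vessel_square_mouth (a point): Loose open vessel (about 0.25 kg) of grey foam with 14 mm walls, standing on the bench, the square one, 104 x 104 mm outside and 76 x 76 mm inside, 85 mm high; a low aluminium puck lies on its floor. This point is the centre of its mouth, in the plane of the rim, 85 mm above the bench. z is up; x and y run along its sides. Its own lid is the square lid, which fits in any quarter turn.
- vessel_oblong_mouth (a point): Loose open vessel (about 0.25 kg) of grey foam with 14 mm walls, standing on the bench, the oblong one, 138 x 90 mm outside and 110 x 62 mm inside, 70 mm high; a low aluminium block lies on its floor. This point is the centre of its mouth, in the plane of the rim, 70 mm above the bench. z is up; x runs along its longer side. Its own lid is the oblong lid, which fits either way round.
- lid_round_large_grip (a point): Loose grey foam lid, 0.1 kg, the large round one: flange 126 mm across, 14 mm thick; below it a 20 mm deep tapered plug, 96 mm across at the flange, 82 mm at its foot; on top a black round grip 34 mm across, 40 mm high. Starts plug down on the bench, flange top 34 mm up. Point: on the centre line half-way up the grip, 54 mm above the plug's underside, 20 mm above the flange top, and 34 mm above the vessel's rim once seated. z up.
- lid_round_small_grip (a point): Loose grey foam lid, 0.1 kg, the small round one: flange 94 mm across, 14 mm thick; below it a 20 mm deep tapered plug, 64 mm across at the flange, 50 mm at its foot; on top a black round grip 34 mm across, 40 mm high. Starts plug down on the bench, flange top 34 mm up. Point: on the centre line half-way up the grip, 54 mm above the plug's underside, 20 mm above the flange top, and 34 mm above the vessel's rim once seated. z up.
- lid_square_grip (a point): Loose grey foam lid, 0.1 kg, the square one: flange 102 x 102 mm, 14 mm thick; below it a 20 mm deep tapered plug, 72 mm wide at the flange, 58 mm at its foot; on top a black round grip 34 mm across, 40 mm high. Starts plug down on the bench, flange top 34 mm up. Point: on the centre line half-way up the grip, 54 mm above the plug's underside, 20 mm above the flange top, and 34 mm above the vessel's rim once seated. z up; x and y run along its sides.
- lid_oblong_grip (a point): Loose grey foam lid, 0.1 kg, the oblong one: flange 136 x 88 mm, 14 mm thick; below it a 20 mm deep tapered plug, 106 x 58 mm at the flange, 92 x 44 mm at its foot; on top a black bar grip 56 (along x) x 26 mm, 40 mm high. Starts plug down on the bench, flange top 34 mm up. Point: on the centre line half-way up the grip, 54 mm above the plug's underside, 20 mm above the flange top, and 34 mm above the vessel's rim once seated. z up; x along the longer side.
- pipette: Bystander: a black and white hand pipette, 255 mm long and 30 mm thick, lying on the bench beyond the vessels. Origin on the bench under its middle, x along it.
- sample_jar: Bystander: a small amber glass jar with a white cap, 44 mm in diameter and 75 mm high, standing on the bench beyond the vessels. Origin at the centre of its underside, z up.
Things that resemble listed ones, but are neither listed nor needed, are in the scene too. What is shaped like the part that bears vessel_square_mouth but red is not meant.

How it is judged (in metres and radians):
At the end, for the whole second after the job is handed in: Each vessel stands upright (0.05 rad) with its own lid: centred within 8 mm, flange on the rim (grip point 29 to 38 mm above it), level within 0.08 rad; square lid in any quarter turn and oblong lid along its vessel within 0.15 rad; all released, at rest (horizontal distance between lid_round_large_grip and vessel_round_large_mouth below 0.008 m and z of lid_round_large_grip in the frame of vessel_round_large_mouth between 0.029 and 0.038 m and angle between each of lid_round_large_grip, lid_round_small_grip, lid_square_grip, lid_oblong_grip's own z axis and vertical below 0.08 rad and angle between each of vessel_round_large_mouth, vessel_round_small_mouth, vessel_square_mouth, vessel_oblong_mouth's own z axis and vertical below 0.05 rad and linear speed of each of lid_round_large, vessel_round_large, lid_round_small, vessel_round_small, lid_square, vessel_square, lid_oblong, vessel_oblong below 0.01 m/s and horizontal distance between lid_round_small_grip and vessel_round_small_mouth below 0.008 m and z of lid_round_small_grip in the frame of vessel_round_small_mouth between 0.029 and 0.038 m and horizontal distance between lid_square_grip and vessel_square_mouth below 0.008 m and z of lid_square_grip in the frame of vessel_square_mouth between 0.029 and 0.038 m and (angle between the x axis of lid_square_grip and the x axis of vessel_square_mouth, either way round below 0.15 rad or angle between the x axis of lid_square_grip and the y axis of vessel_square_mouth, either way round below 0.15 rad) and horizontal distance between lid_oblong_grip and vessel_oblong_mouth below 0.008 m and z of lid_oblong_grip in the frame of vessel_oblong_mouth between 0.029 and 0.038 m and angle between the x axis of lid_oblong_grip and the x axis of vessel_oblong_mouth, either way round below 0.15 rad); the robot touches nothing.
It fails at once if a vessel is shoved more than 40 mm from where it stood, or tipped (distance of any of vessel_round_large_mouth, vessel_round_small_mouth, vessel_square_mouth, vessel_oblong_mouth from where it was at the start of the episode above 0.04 m or angle between any of vessel_round_large_mouth, vessel_round_small_mouth, vessel_square_mouth, vessel_oblong_mouth's own z axis and vertical above 0.35 rad).
It fails at once if the pipette or the amber jar is moved more than 30 mm or the jar tipped (distance of any of pipette, sample_jar from where it was at the start of the episode above 0.03 m or angle between sample_jar's own z axis and vertical above 0.3 rad).
It also fails if it takes over 120 s, if anything falls off the work surface, if the arm or the gripper's body presses on something with over 40 N, if the wrist force passes 120 N, or if a joint passes its speed limit or range.

## Robot

A 6-joint arm with a two-finger parallel gripper is mounted at the origin on the work surface. World frame = base frame: x ahead of the robot, y to its left, z up, the work surface at z = 0. Lengths are in mm, angles in degrees, forces in N, time in s.
With the tool pointing down it reaches from about 300 to 850 mm from the base axis. Payload 4.2 kg.
Tool frame: the origin (TCP) lies on the centre line of the jaws, within the pads' length; the fingertips stand 14 mm ahead of it and the grasp point (between the pads) lies 5 mm behind it; z points along the fingers, y is the line along which they close (so a half turn about z gives the same grasp; the last joint's range is limited). The gripper opens to 91 mm and grips with 3 to 60 N. Pads are 32 mm wide; open, the fingers measure 118 mm over their backs; the gripper's body (76 mm by 178 mm) begins 60 mm behind the grasp point.
Start: joints at [71.161, 18.312, 89.639, -0, 72.044, -1.146], TCP at [174.753, 547.817, 227.976] pointing down, gripper open.
Joint ranges: [-177.97, 177.97], [-48.28, 115.42], [12.27, 149.76], [-77.06, 257.06], [2.81, 150.46], [-146.56, 146.56]. Speed limits (degrees/s): [147.25, 147.25, 180, 180, 180, 180].

## Interface

Orientations are given as [roll, pitch, yaw] about the fixed x, y, z axes, in that order (R = Rz(yaw) Ry(pitch) Rx(roll)).
In Python, from workcell import env gives the robot as it stands.
- The arm moves only by the tool arm_command, never from a script. Its argument "motion" is a list of rows, each an object with "offset": the shift along the tool's x, y, z in m, a list of three; "spin": the turn about the tool's z in rad. In form: [{"offset": [tx, ty, tz], "spin": spin}, ...]. A call has 1 to 5 rows; each row shifts and turns the commanded pose from where the row before left it, along the tool's axes as they then stand; what a row does not reach is not made up. A row lasts 1/8 s, in which the tool goes at most 62.5 mm and 10.7 degrees, less where a joint would pass 70% of its speed; a pose out of reach is approached as far as the arm can. A call with a gripper value outside its range is refused whole. "jaw" is the finger opening in m, from 0 to 0.0912, set as the call begins (left out, the last holds). The fingers move at their own pace and stop on an object; "newtons" is the grip in N (left out, the last holds). Time passes only in rows, so rows that do not move let the fingers close. It gives the time, the measured TCP pose, the force, the opening and the grip force at its end, in the units of the state.
- env.state(): the state, without advancing time (a new reading comes with each control period).
- env.grab_frame(name): name is "side" or "top" or "wrist"; returns (picture, depth): 400x640x3 uint8, blue, green, red; 400x640 float32, mm along the optical axis (not along the pixel's ray), 0 where there is no reading.
- env.camera_model(name): a dict with "fx", "fy", "cx", "cy" (pixels), "k1" (the pictures are not rectified: a ray, as slopes to the right and down, at radius r is drawn at 1 + k1 r^2 times it, then the intrinsics apply), "eye" and "rotation" of the camera in the world; the wrist camera has in their place "hand_eye" (4x4, takes a point from camera to tool coordinates, whose origin is the TCP and whose axes are the flange's). Camera axes: x right, y down, z forward; pixel columns grow to the right and rows downward; lengths in mm; the calibration is good to about 2 mm. A picture is of the moment at which its call begins: read the wrist's pose just before it. camera_model takes no time and is no camera call.
- env.job_done(): hands the job in; it is judged then, once.
Trained networks look in the newest picture that a camera, given by its name, has taken for a name from the list of things; names that differ only in an ending like _2 or _b are one class to them, and where a whole thing is asked for, a point or a joint stands for the part that bears it (a point fixed in the world has none). Each returns a list of dicts, best first, with "score" (0 to 1); they miss things now and then, are a little off and sometimes report something else, mostly with a low value. They report only what shows in the picture. A call takes as long as a camera call. They do not tell look-alikes from the thing itself.
- env.boxes_of(camera, target): "bbox" ([left, top, right, bottom] in pixels, round what is visible of it).
- env.pinpoint(camera, target): "location" ([column, row] in pixels: a listed point, or the origin of a listed thing).
The state is a dict: "time_s": time; "qpos": joint angles; "qvel": joint speeds; "effort": joint torques, N m; "ee_pos": TCP position; "ee_rot": TCP orientation; "force": force on the tool from outside, world axes, zero at the start; "torque": the same for the moment, N m; "gripper_width": finger opening in mm; "gripper_force": force on a finger pad.
Only numpy, scipy, OpenCV 4.12 (cv2) and the standard library are available. Lean on these libraries where they do the work, as an engineer would, in place of code of your own. Each camera call takes 0.05 s, during which the arm holds its last target. There are 200 camera calls.

## Working session

There is one attempt and no reset: what is moved stays moved. The work goes in short steps, Python scripts to look and compute and a tool call to move; the robot and the scene stay as the last step left them, time stands still between calls to the robot, and variables do not carry over. Pictures are saved under pics/ and viewed, at most 14 in all, crops included, and the job is handed in when it is done.

Besides the shell and the picture viewer there is one more tool, called after "Call:" by a JSON object that holds its "api" and its "payload", one argument or row to a line. arm_command: Moves the arm, as the interface text tells. Its arguments: {"type":"object","properties":{"motion":{"type":"array"},"jaw":{"type":"number"},"newtons":{"type":"number"}},"required":["motion"]}

```bash
mkdir -p pics; ls; python3 - <<'E'
from workcell import env
import cv2
for n in("top","side"):
    p,d=env.grab_frame(n);cv2.imwrite(f"pics/{n}0.png",p)
    m=env.camera_model(n);print(n,m)
    for t in["vessel_round_large_mouth","vessel_round_small_mouth","vessel_square_mouth","vessel_oblong_mouth","lid_round_large_grip","lid_round_small_grip","lid_square_grip","lid_oblong_grip","pipette","sample_jar"]:
        if n=="top":print(t,[(q["location"],round(q["score"],2)) for q in env.pinpoint(n,t)])
print(env.state())
E
```

```text
pics
top {'fx': 366.61502252671795, 'fy': 366.61502252671795, 'cx': 317.2103291625501, 'cy': 193.94061187402352, 'k1': -0.031462824278508494, 'eye': array([ 405.48612784,   -4.82333679, 1058.24256876]), 'rotation': array([-173.68711414,    0.59812396,  -91.29643459])}
vessel_round_large_mouth [([477.3, 191.9], 0.73)]
vessel_round_small_mouth [([229.8, 227.1], 0.84), ([474.4, 192.2], 0.39)]
vessel_square_mouth [([181.2, 298.1], 0.74), ([230.7, 152.3], 0.62), ([171.5, 146.8], 0.56)]
vessel_oblong_mouth [([399.8, 152.4], 0.76)]
lid_round_large_grip [([311.1, 149.7], 0.93)]
lid_round_small_grip [([161.5, 204.0], 0.86)]
lid_square_grip [([407.4, 235.3], 0.82)]
lid_oblong_grip [([315.4, 228.9], 0.82)]
pipette [([362.3, 110.7], 0.61)]
sample_jar [([278.0, 111.3], 0.81)]
side {'fx': 445.5863220520309, 'fy': 445.5863220520309, 'cx': 311.8385888430984, 'cy': 204.4373335068795, 'k1': -0.117924352981434, 'eye': array([ 434.5850618 , -934.55126098,  795.45421253]), 'rotation': array([-128.16797467,   -0.51187261,   -5.9023099 ])}
{'time_s': 0.6, 'qpos': array([ 7.11600539e+01,  1.83092971e+01,  8.96396921e+01,  1.77902799e-04,
        7.20426578e+01, -1.14645487e+00]), 'qvel': array([-0.00797656,  0.01484259,  0.00523401,  0.08475102, -0.00932722,
       -0.03265369]), 'effort': array([-1.56174709e-03, -4.12122595e+01, -2.32135803e+01,  7.26056308e-02,
        3.77310219e-02, -5.11188190e-06]), 'ee_pos': array([174.76452457, 547.81146044, 227.99734546]), 'ee_rot': array([ 1.79991645e+02, -2.08373091e-06,  1.62306454e+02]), 'force': array([-0.05378784,  0.08233333,  0.24410911]), 'torque': array([0.05940484, 0.04391373, 0.00685423]), 'gripper_force': 0.0, 'gripper_width': 91.1388082333011}
```

View pics/top0.png

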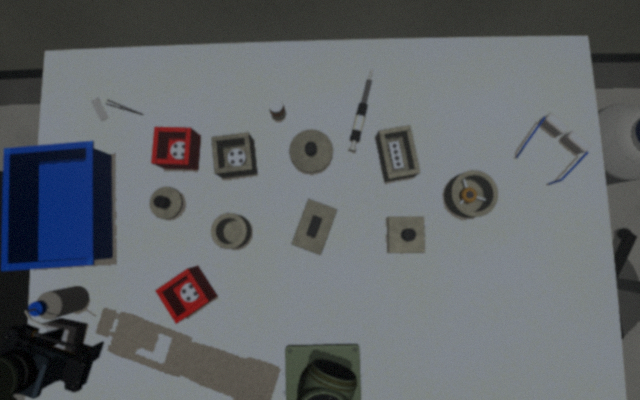

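View pics/side0.png

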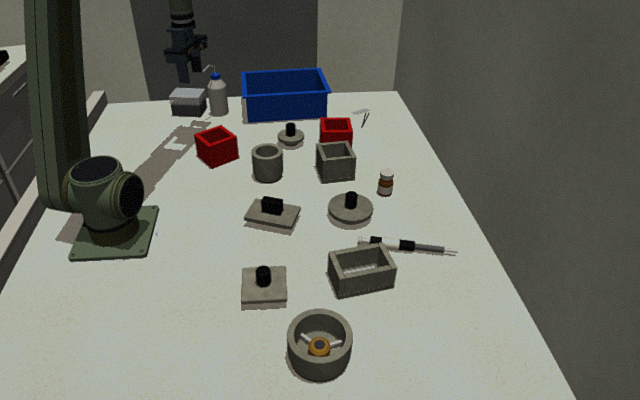

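Top view: the lids are large round (311,150), small round (166,203), oblong (315,228) and square (406,235). The vessels are large round (470,193), small round (230,231), oblong (398,153) and square, of which there are three candidates. Those are grey (233,155), red (176,148) and red (187,295). The grey one is meant because the task rules out red. I'll measure from depth and enlarge it to confirm.

```bash
cat > h.py <<'E'
from workcell import env
import numpy as np, cv2
from scipy.spatial.transform import Rotation as R
def cam(n):
    m=env.camera_model(n)
    if "eye" in m: return m,R.from_euler('xyz',m["rotation"],degrees=True).as_matrix(),np.array(m["eye"])
    s=env.state();T=np.array(m["hand_eye"]);A=R.from_euler('xyz',s["ee_rot"],degrees=True).as_matrix()
    return m,A@T[:3,:3],A@T[:3,3]+s["ee_pos"]
def slopes(m,uv):
    q=(np.asarray(uv,float)-[m["cx"],m["cy"]])/[m["fx"],m["fy"]];p=q.copy()
    for _ in range(8): p=q/(1+m["k1"]*(p**2).sum(-1,keepdims=True))
    return p
def cloud(n,avg=1):
    M,Ro,e=cam(n);fs=[env.grab_frame(n) for _ in range(avg)]
    d=np.median([f[1] for f in fs],0);h,w=d.shape
    u,v=np.meshgrid(np.arange(w),np.arange(h));p=slopes(M,np.stack([u,v],-1))
    P=np.concatenate([p,np.ones((h,w,1))],-1)*d[...,None]
    W=P@Ro.T+e;W[d==0]=np.nan
    return fs[0][0],W
def at_height(n,uv,z):
    M,Ro,e=cam(n);r=Ro@np.append(slopes(M,uv),1);return e+r*(z-e[2])/r[2]
def fit(W,c,r,z,tol=7):
    "min-area rectangle of points near c at height z"
    k=(np.hypot(W[...,0]-c[0],W[...,1]-c[1])<r)&(abs(W[...,2]-z)<tol)
    p=W[k].astype(np.float32)
    (ce,sz,a)=cv2.minAreaRect(p[:,:2]);return ce,sz,a,len(p),np.median(p[:,2])
E
python3 - <<'E'
from h import *
img,W=cloud("top",5)
T={"vRL":((470,190),75,85),"vRS":((230,228),90,70),"vSQ":((233,152),85,80),"vOB":((398,150),70,90),
"lRL":((311,152),34,85),"lRS":((168,204),34,65),"lSQ":((405,235),34,80),"lOB":((315,228),34,90)}
S={}
ims,WS=cloud("side",5)
for k,(uv,z,r) in T.items():
    c=at_height("top",uv,z)
    for n,w in(("top",W),("side",WS)):
        f=fit(w,c,r,z);print(k,n,np.round(c[:2]),np.round(f[0],1),np.round(f[1],1),round(f[2],1),f[3],round(float(f[4]),1))
t=W[330:340,450:560,2];print("table z",np.nanmedian(W[250:300,350:550,2]),np.nanmedian(WS[320:380,180:250,2]))
c=img[90:330,130:270];cv2.imwrite("pics/c.png",cv2.convertScaleAbs(cv2.resize(c,None,fx=2.5,fy=2.5,interpolation=2),alpha=1.5))
E
```

```text
Traceback (most recent call last):
  File "h.py", line 26, in fit
    (ce,sz,a)=cv2.minAreaRect(p[:,:2]);return ce,sz,a,len(p),np.median(p[:,2])
              ~~~~~~~~~~~~~~~^^^^^^^^^
cv2.error: OpenCV(4.12.0) /io/opencv/modules/imgproc/src/convhull.cpp:143: error: (-215:Assertion failed) total >= 0 && (depth == CV_32F || depth == CV_32S) in function 'convexHull'
```

```bash
sed -i 's/cv2.minAreaRect(p\[:,:2\])/cv2.minAreaRect(np.ascontiguousarray(p[:,:2]))/' h.py
cat > m.py <<'E'
from h import *
img,W=cloud("top",5)
T={"vRL":((470,190),75,85),"vRS":((230,228),90,70),"vSQ":((233,152),85,80),"vOB":((398,150),70,90),
"lRL":((311,152),34,85),"lRS":((168,204),34,65),"lSQ":((405,235),34,80),"lOB":((315,228),34,90)}
ims,WS=cloud("side",5)
np.savez("w.npz",W=W,WS=WS)
for k,(uv,z,r) in T.items():
    c=at_height("top",uv,z)
    for n,w in(("top",W),("side",WS)):
        try: f=fit(w,c,r,z);print(k,n,np.round(c[:2]),np.round(f[0],1),np.round(f[1],1),round(f[2],1),f[3],round(float(f[4]),1))
        except Exception as e: print(k,n,c,"fail")
print("table z",np.nanmedian(W[280:330,350:550,2]),np.nanmedian(WS[320:380,180:250,2]))
c=img[90:330,130:270];cv2.imwrite("pics/c.png",cv2.convertScaleAbs(cv2.resize(c,None,fx=2.5,fy=2.5,interpolation=2),alpha=1.5))
E
python3 m.py
```

```text
vRL top [ 515. -410.] [ 506. -421.] [126.1 122.7] 88.4 733 75.7
vRL side [ 515. -410.] [ 509.2 -424.4] [126.5 126.8] 87.6 1241 72.8
vRS top [428. 235.] [422.7 239.2] [93.2 94.9] 88.9 550 91.0
vRS side [428. 235.] [423.  237.6] [95.8 88.9] 87.3 249 87.4
vSQ top [633. 229.] [632.6 234.4] [101.7 105.5] 5.8 710 85.6
vSQ side [633. 229.] [633.3 231.2] [103.9 107.3] 5.7 343 82.4
vOB top [ 631. -222.] [ 628.2 -224.4] [136.1  88.3] 8.8 768 70.5
vOB side [ 631. -222.] [ 629.4 -227.7] [139.   92.4] 8.6 890 67.2
lRL top [640.  18.] [646.   18.3] [123.2 122.2] 43.5 1328 34.9
lRL side [640.  18.] [645.3  13.3] [121.7 123.4] 76.5 885 31.7
lRS top [500. 426.] [506.5 433.6] [91.7 88.8] 1.0 676 35.1
lRS side [500. 426.] [506.4 427.7] [86.8 91.1] 88.7 252 31.7
lSQ top [ 399. -238.] [ 401.6 -240.9] [99.9 99.6] 88.6 1201 35.2
lSQ side [ 399. -238.] [ 401.9 -243.7] [103.4 100.5] 88.5 1256 31.7
lOB top [424.  12.] [430.1  13.5] [ 88. 136.] 68.5 1339 35.2
lOB side [424.  12.] [429.6  10.5] [ 87.8 136.1] 69.0 831 31.4
table z 1.4544178285032103 -2.1755463102995805
```

View pics/c.png

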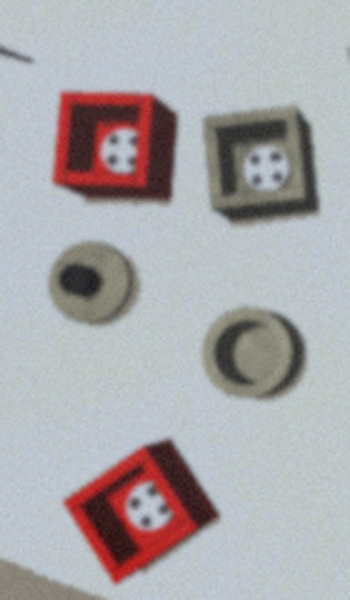

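The crop confirms it: grey square vessel at right (260,160), and two red look-alikes at (110,145) and (140,510) that I'll ignore. The fitted heights and sizes match the list. Next, a helper to plan tool-axis deltas.

```bash
cat > d.py <<'E'
from h import *
P={"vRL":(507.6,-422.7),"vRS":(422.8,238.4),"vSQ":(633,232.8),"vOB":(628.8,-226),"lRL":(645.6,15.8),"lRS":(506.4,430.6),"lSQ":(401.7,-242.3),"lOB":(429.9,12)}
def d(yaw,a,b):
    c,s=np.cos(np.radians(yaw)),np.sin(np.radians(yaw));D=np.subtract(b,a)
    return np.round([c*D[0]+s*D[1],s*D[0]-c*D[1]],1)
E
python3 - <<'E'
from d import *
st=env.state();a=st["ee_pos"][:2]
y=162.3
print(d(y,a,P["lRS"]),d(y,P["lRS"],P["vRS"]),d(y,P["vRS"],P["lRL"]))
E
```

```text
[-351.6  -10.8] [  21.2 -208.5] [-279.9 -144.3]
```

Call:
{"api": "arm_command", "payload": {
  "motion": [
    {"offset": [-0.05,-0.0015,0],"spin": 0},
    {"offset": [-0.05,-0.0015,0],"spin": 0},
    {"offset": [-0.05,-0.0015,0],"spin": 0},
    {"offset": [-0.05,-0.0015,0],"spin": 0},
    {"offset": [-0.05,-0.0015,0],"spin": 0}
  ],
  "jaw": 0.09
}}

```text
time_s: 2.22
ee_pos: [412.1, 464.1, 228.1]
ee_rot: [180.0, -0.0, 162.3]
force: [0.3, 0.3, -0.1]
gripper_width: 90.1
gripper_force: 0.0
```

Call:
{"api": "arm_command", "payload": {
  "motion": [
    {"offset": [-0.05,-0.0015,0],"spin": 0},
    {"offset": [-0.0516,-0.0018,0],"spin": 0},
    {"offset": [0,0,0.03],"spin": 0},
    {"offset": [0,0,0],"spin": 0},
    {"offset": [0,0,0],"spin": 0}
  ]
}}

```text
time_s: 2.85
ee_pos: [506.3, 431.2, 198.8]
ee_rot: [179.9, 0.0, 162.3]
force: [0.1, 0.3, -0.3]
gripper_width: 90.0
gripper_force: 0.0
```

```bash
python3 - <<'E'
from d import *
img,W=cloud("wrist",3);cv2.imwrite("pics/w1.png",img)
print(env.state()["ee_pos"],np.nanmin(W[...,2]))
f=fit(W,P["lRS"],60,34);print(f)
f=fit(W,P["lRS"],30,74);print(f)
E
```

```text
[506.30703707 431.47979914 199.43387933] -3.8821688749822556
((506.5091247558594, 434.26812744140625), (92.60063934326172, 93.01620483398438), 20.41761589050293, 4833, np.float32(32.40082))
((506.58782958984375, 434.32073974609375), (32.97124099731445, 32.67868423461914), 64.12837219238281, 979, np.float32(72.29308))
```

View pics/w1.png

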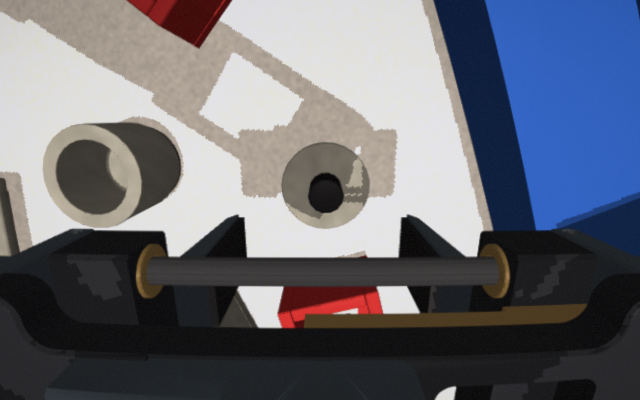

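The wrist view shows the small lid at (326,190) and its vessel at (112,165). The wrist fit is (506.5,434.3), so I'll shift about +2.8 mm in y and descend.

Call:
{"api": "arm_command", "payload": {
  "motion": [
    {"offset": [0.0007,0.0027,0.05],"spin": 0},
    {"offset": [0,0,0.05],"spin": 0},
    {"offset": [0,0,0.03],"spin": 0},
    {"offset": [0,0,0.014],"spin": 0},
    {"offset": [0,0,0],"spin": 0}
  ]
}}

```text
time_s: 3.62
ee_pos: [506.5, 433.8, 54.1]
ee_rot: [180.0, -0.0, 162.3]
force: [0.7, 0.9, -0.4]
gripper_width: 90.0
gripper_force: 0.0
```

Call:
{"api": "arm_command", "payload": {
  "motion": [
    {"offset": [0,0,0],"spin": 0},
    {"offset": [0,0,0],"spin": 0},
    {"offset": [0,0,0],"spin": 0},
    {"offset": [0,0,0],"spin": 0},
    {"offset": [0,0,0],"spin": 0}
  ],
  "jaw": 0.02,
  "newtons": 20
}}

```text
time_s: 4.25
ee_pos: [506.6, 433.5, 54.1]
ee_rot: [180.0, 0.0, 162.3]
force: [-0.1, -1.0, -0.1]
gripper_width: 43.1
gripper_force: 0.0
```

Call:
{"api": "arm_command", "payload": {
  "motion": [
    {"offset": [0,0,-0.03],"spin": 0},
    {"offset": [0,0,-0.05],"spin": 0},
    {"offset": [0,0,-0.05],"spin": 0},
    {"offset": [0,0,0],"spin": 0},
    {"offset": [0,0,0],"spin": 0}
  ]
}}

```text
time_s: 4.88
ee_pos: [506.0, 432.9, 183.0]
ee_rot: [-179.9, -0.1, 162.3]
force: [-0.6, -0.9, -2.7]
gripper_width: 33.1
gripper_force: 20.0
```

```bash
python3 - <<'E'
from d import *
img,W=cloud("wrist",3)
st=env.state();print(st["ee_pos"],st["gripper_width"])
f=fit(W,P["vRS"],62,90);print("v",f)
f=fit(W,st["ee_pos"][:2],60,st["ee_pos"][2]-21);print("l",f)
E
```

```text
[505.77287338 432.78637684 181.74306746] 33.24100242980495
v ((422.0440979003906, 240.77383422851562), (96.16846466064453, 92.87158966064453), 65.35684204101562, 5048, np.float32(89.268555))
l ((498.3009948730469, 435.6774597167969), (41.93095397949219, 17.935344696044922), 72.64789581298828, 346, np.float32(161.18896))
```

```bash
python3 - <<'E'
from d import *
img,W=cloud("wrist",1);cv2.imwrite("pics/w2.png",img)
st=env.state();print(st["ee_pos"])
k=(np.hypot(W[...,0]-st["ee_pos"][0],W[...,1]-st["ee_pos"][1])<60)
print(np.histogram(W[k][:,2],bins=np.arange(90,260,5)))
E
```

```text
[505.90949767 432.92213219 181.96944743]
(array([   0,    0,    0,    0,    0,    0,    2,   60,  368, 6169,   95,
         96,  116,  114,  122,  190,  371, 1769,  174,  196,  210,  237,
        279,  329,  334,  345,  632,  127,  131,  149,  162,  246, 1170]), array([ 90,  95, 100, 105, 110, 115, 120, 125, 130, 135, 140, 145, 150,
       155, 160, 165, 170, 175, 180, 185, 190, 195, 200, 205, 210, 215,
       220, 225, 230, 235, 240, 245, 250, 255]))
```

View pics/w2.png

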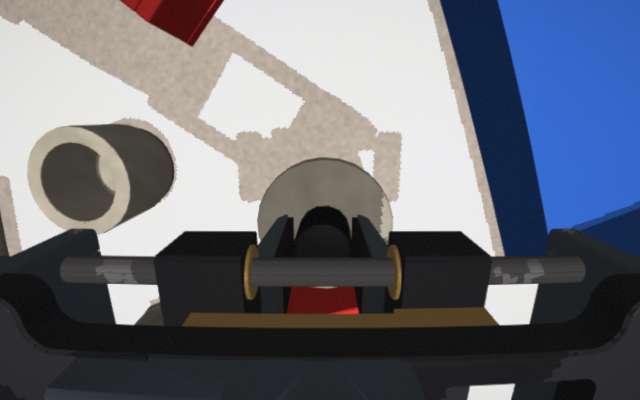

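The lid is held near the top of its grip, because the jaws were still closing as I lifted. The flange top is about 43 mm below the TCP. I'll check that it is level.

```bash
python3 - <<'E'
from d import *
img,W=cloud("wrist",2)
p=env.state()["ee_pos"]
k=(np.hypot(W[...,0]-p[0],W[...,1]-p[1])<55)&(abs(W[...,2]-137.5)<6)
q=W[k];A=np.c_[q[:,:2]-p[:2],np.ones(len(q))]
print(np.linalg.lstsq(A,q[:,2],rcond=None)[0])
pp=np.ascontiguousarray(q[:,:2].astype(np.float32));print(cv2.minEnclosingCircle(pp))
# algebraic circle fit of hull
h=cv2.convexHull(pp)[:,0];print(p,d(162.3,p[:2],(422.3,240)))
E
```

```text
[2.01133719e-02 2.71060107e-02 1.37225323e+02]
((507.47711181640625, 433.82049560546875), 47.03490447998047)
[506.235396   433.16817452 182.64659556] [  21.2 -209.5]
```

Call:
{"api": "arm_command", "payload": {
  "motion": [
    {"offset": [0,0,-0.02],"spin": 0},
    {"offset": [0.006,-0.0525,0],"spin": 0},
    {"offset": [0.006,-0.0525,0],"spin": 0},
    {"offset": [0.006,-0.0525,0],"spin": 0},
    {"offset": [0.0047,-0.0523,0],"spin": 0}
  ]
}}

```text
time_s: 5.8
ee_pos: [420.2, 239.0, 203.6]
ee_rot: [-180.0, -0.0, 162.3]
force: [1.2, -1.6, -1.1]
gripper_width: 33.4
gripper_force: 20.0
```

Call:
{"api": "arm_command", "payload": {
  "motion": [
    {"offset": [0,0,0],"spin": 0},
    {"offset": [0,0,0.015],"spin": 0},
    {"offset": [0,0,0.015],"spin": 0},
    {"offset": [0,0,0],"spin": 0}
  ]
}}

```text
time_s: 6.3
ee_pos: [420.4, 240.7, 171.7]
ee_rot: [-179.8, -0.2, 162.4]
force: [1.1, 0.5, -1.1]
gripper_width: 32.9
gripper_force: 20.0
```

```bash
python3 - <<'E'
from d import *
img,W=cloud("wrist",1)
print(env.state()["ee_pos"])
img,W=cloud("top",3);p=env.state()["ee_pos"]
k=(np.hypot(W[...,0]-p[0],W[...,1]-p[1])<65)&(abs(W[...,2]-130)<15)
print(k.sum())
E
```

```text
[420.94365812 240.89153711 172.60990374]
116
```

Call:
{"api": "arm_command", "payload": {
  "motion": [
    {"offset": [0,0,0.012],"spin": 0},
    {"offset": [0,0,0.008],"spin": 0},
    {"offset": [0,0,0.004],"spin": 0},
    {"offset": [0,0,0],"spin": 0}
  ]
}}

```text
time_s: 7.0
ee_pos: [421.2, 240.4, 149.7]
ee_rot: [-180.0, -0.0, 162.3]
force: [-0.2, -0.2, -0.6]
gripper_width: 33.0
gripper_force: 20.0
```

Call:
{"api": "arm_command", "payload": {
  "motion": [
    {"offset": [0,0,0.003],"spin": 0},
    {"offset": [0,0,0],"spin": 0}
  ]
}}

```text
time_s: 7.25
ee_pos: [421.9, 240.9, 148.4]
ee_rot: [179.9, 0.1, 162.3]
force: [-0.1, 0.1, 6.0]
gripper_width: 33.1
gripper_force: 20.0
```

Call:
{"api": "arm_command", "payload": {
  "motion": [
    {"offset": [0,0,0],"spin": 0},
    {"offset": [0,0,0],"spin": 0},
    {"offset": [0,0,0],"spin": 0},
    {"offset": [0,0,0],"spin": 0}
  ],
  "jaw": 0.09
}}

```text
time_s: 7.75
ee_pos: [421.2, 240.5, 146.8]
ee_rot: [-180.0, -0.0, 162.3]
force: [-0.6, 0.8, -0.4]
gripper_width: 70.5
gripper_force: 0.0
```

Call:
{"api": "arm_command", "payload": {
  "motion": [
    {"offset": [0,0,-0.05],"spin": 0},
    {"offset": [0,0,-0.04],"spin": 0},
    {"offset": [0,0,0],"spin": 0}
  ]
}}

```text
time_s: 8.12
ee_pos: [422.9, 241.4, 240.0]
ee_rot: [179.7, 0.3, 162.3]
force: [0.3, 0.0, -0.2]
gripper_width: 90.0
gripper_force: 0.0
```

```bash
cat >> d.py <<'E'
def lidcheck(W,c,rim,r,tol=9):
    "flange-top plane (slopes, height), its centre; grip centre"
    k=(np.hypot(W[...,0]-c[0],W[...,1]-c[1])<r)&(abs(W[...,2]-rim-13)<tol)
    q=W[k].astype(np.float32);A=np.c_[q[:,:2]-c,np.ones(len(q))]
    ce=cv2.minAreaRect(np.ascontiguousarray(q[:,:2]))
    print("plane",np.round(np.linalg.lstsq(A,q[:,2],rcond=None)[0],3),"rect",np.round(ce[0],1),np.round(ce[1],1),round(ce[2],1),len(q))
E
python3 - <<'E'
from d import *
img,W=cloud("wrist",3);cv2.imwrite("pics/w3.png",img)
p=env.state()["ee_pos"];print(p)
lidcheck(W,P["vRS"],90,60)
for n in["lRL","lOB"]:
    try: print(n,fit(W,P[n],80,34))
    except Exception as e: print(n,"no")
print(d(162.3,p[:2],P["lRL"]))
E
```

```text
[420.54072771 240.09467213 235.89455485]
plane [9.00000e-03 1.00000e-03 1.04797e+02] rect [424.  242.1] [92.5 92.2] 71.6 5753
lRL ((0.0, 0.0), (0.0, 0.0), 0.0, 0, np.float32(nan))
lOB ((408.5007629394531, 24.497802734375), (90.55355072021484, 88.05647277832031), 67.68607330322266, 3326, np.float32(34.396294))
[-282.6 -145.3]
  return _methods._mean(a, axis=axis, dtype=dtype,
  ret = ret.dtype.type(ret / rcount)
```

View pics/w3.png

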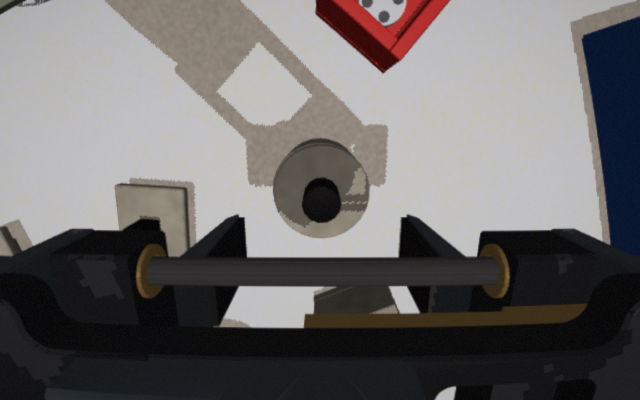

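Small lid at (321,200) is seated: flange top at 105 mm and level. Next is the oblong lid.

Call:
{"api": "arm_command", "payload": {
  "motion": [
    {"offset": [-0.0156,-0.0429,0],"spin": 0},
    {"offset": [-0.0156,-0.0429,0],"spin": 0},
    {"offset": [-0.0156,-0.0429,0],"spin": 0},
    {"offset": [-0.0156,-0.0429,0],"spin": 0},
    {"offset": [-0.0156,-0.0429,0],"spin": 0.063}
  ]
}}

```text
time_s: 8.9
ee_pos: [429.4, 11.0, 235.4]
ee_rot: [-179.9, -0.2, 158.6]
force: [0.2, -0.4, 0.0]
gripper_width: 90.1
gripper_force: 0.0
```

Call:
{"api": "arm_command", "payload": {
  "motion": [
    {"offset": [0,0,0.03],"spin": 0},
    {"offset": [0,0,0],"spin": 0},
    {"offset": [0,0,0],"spin": 0}
  ]
}}

```text
time_s: 9.28
ee_pos: [430.3, 12.8, 206.9]
ee_rot: [-180.0, -0.0, 158.7]
force: [-0.1, 0.0, 0.2]
gripper_width: 89.8
gripper_force: 0.0
```

```bash
python3 - <<'E'
from d import *
img,W=cloud("wrist",3)
s=env.state();p=s["ee_pos"];print(p,s["ee_rot"])
print(fit(W,P["lOB"],85,34));g=fit(W,P["lOB"],45,74);print(g,d(158.7,p[:2],g[0]))
E
```

```text
[430.82528385  12.91473131 207.58593569] [1.79966789e+02 6.86028708e-02 1.58764230e+02]
((429.02362060546875, 14.027786254882812), (88.37677764892578, 135.27740478515625), 68.4823226928711, 8293, np.float32(32.42394))
((429.3404541015625, 14.053382873535156), (25.500675201416016, 55.201812744140625), 68.68157196044922, 1519, np.float32(72.33509)) [1.8 0.5]
```

Call:
{"api": "arm_command", "payload": {
  "motion": [
    {"offset": [0.0015,0.0005,0.05],"spin": 0},
    {"offset": [0,0,0.05],"spin": 0},
    {"offset": [0,0,0.035],"spin": 0},
    {"offset": [0,0,0.017],"spin": 0},
    {"offset": [0,0,0],"spin": 0}
  ]
}}

```text
time_s: 10.05
ee_pos: [428.7, 13.8, 54.4]
ee_rot: [-180.0, -0.1, 158.7]
force: [-0.2, 0.0, -0.1]
gripper_width: 90.1
gripper_force: 0.0
```

Call:
{"api": "arm_command", "payload": {
  "motion": [
    {"offset": [0,0,0],"spin": 0},
    {"offset": [0,0,0],"spin": 0},
    {"offset": [0,0,0],"spin": 0},
    {"offset": [0,0,0],"spin": 0},
    {"offset": [0,0,0],"spin": 0}
  ],
  "jaw": 0.015,
  "newtons": 20
}}

```text
time_s: 10.68
ee_pos: [429.2, 13.4, 55.1]
ee_rot: [180.0, 0.0, 158.7]
force: [0.1, -0.1, -0.7]
gripper_width: 42.7
gripper_force: 0.0
```

Call:
{"api": "arm_command", "payload": {
  "motion": [
    {"offset": [0,0,0],"spin": 0},
    {"offset": [0,0,0],"spin": 0},
    {"offset": [0,0,0],"spin": 0},
    {"offset": [0,0,0],"spin": 0},
    {"offset": [0,0,0],"spin": 0}
  ]
}}

```text
time_s: 11.3
ee_pos: [429.0, 13.4, 54.9]
ee_rot: [-180.0, -0.0, 158.7]
force: [0.3, 0.4, -1.6]
gripper_width: 26.3
gripper_force: 20.0
```

Call:
{"api": "arm_command", "payload": {
  "motion": [
    {"offset": [0,0,-0.03],"spin": 0},
    {"offset": [0,0,-0.05],"spin": 0},
    {"offset": [0,0,-0.05],"spin": 0},
    {"offset": [0,0,0],"spin": 0},
    {"offset": [0,0,0],"spin": 0}
  ]
}}

```text
time_s: 11.92
ee_pos: [428.3, 13.4, 184.2]
ee_rot: [-180.0, -0.1, 158.7]
force: [0.3, 0.0, -1.2]
gripper_width: 26.0
gripper_force: 20.0
```

```bash
python3 - <<'E'
from d import *
img,W=cloud("wrist",2)
s=env.state();p=s["ee_pos"];print(p,s["ee_rot"])
k=(np.hypot(W[...,0]-p[0],W[...,1]-p[1])<85)
h=np.histogram(W[k][:,2],bins=np.arange(120,200,4));print(h)
print(d(158.7,p[:2],(628.3,-225)))
E
```

```text
[427.87451748  13.42672589 183.34480428] [-179.92766279   -0.19603507  158.69561997]
(array([    0,     0,     0,     0,     0,     0,     0,     0,     0,
         202, 13478,    47,   252,   132,   146,   166,   193,   184,
         238]), array([120, 124, 128, 132, 136, 140, 144, 148, 152, 156, 160, 164, 168,
       172, 176, 180, 184, 188, 192, 196]))
[-273.3 -149.3]
```

Call:
{"api": "arm_command", "payload": {
  "motion": [
    {"offset": [-0.0454,-0.0249,0],"spin": 0},
    {"offset": [-0.0454,-0.0249,0],"spin": 0},
    {"offset": [-0.0454,-0.0249,0],"spin": 0},
    {"offset": [-0.0454,-0.0249,0],"spin": 0},
    {"offset": [-0.0454,-0.0249,0],"spin": 0}
  ]
}}

```text
time_s: 12.65
ee_pos: [595.6, -186.2, 182.6]
ee_rot: [180.0, -0.2, 158.7]
force: [0.8, 0.5, -0.5]
gripper_width: 25.7
gripper_force: 20.0
```

Call:
{"api": "arm_command", "payload": {
  "motion": [
    {"offset": [-0.0453,-0.0251,0],"spin": -0.1745},
    {"offset": [0,0,0],"spin": -0.1745},
    {"offset": [0,0,0],"spin": -0.1745},
    {"offset": [0,0,0],"spin": 0},
    {"offset": [0,0,0],"spin": 0}
  ]
}}

```text
time_s: 13.28
ee_pos: [628.1, -224.7, 183.8]
ee_rot: [179.9, -0.1, -171.4]
force: [-0.2, 0.8, -1.8]
gripper_width: 26.0
gripper_force: 20.0
```

```bash
python3 - <<'E'
from d import *
img,W=cloud("wrist",2);cv2.imwrite("pics/w4.png",img)
s=env.state();p=s["ee_pos"];print(p,s["ee_rot"])
print("lid",fit(W,p[:2],85,p[2]-21.5));print("v",fit(W,P["vOB"],90,70))
E
```

```text
[ 628.27651584 -224.6788333   184.44791229] [ 1.79972815e+02 -3.96200039e-02 -1.71385734e+02]
lid ((608.6095581054688, -230.16859436035156), (132.83206176757812, 143.39813232421875), 53.40700912475586, 13896, np.float32(161.75574))
v ((561.9706420898438, -235.77761840820312), (1.6373836994171143, 88.3915786743164), 8.596052169799805, 193, np.float32(68.287125))
```

View pics/w4.png

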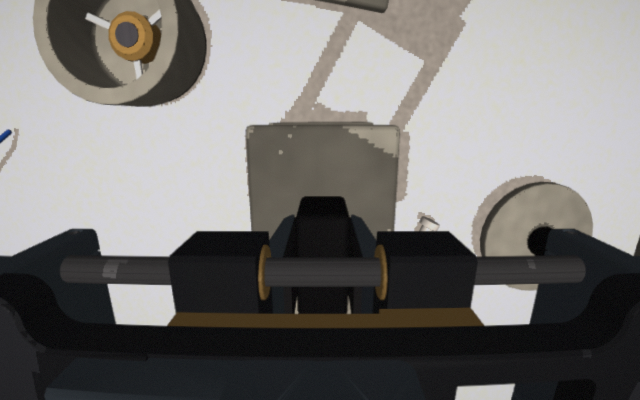

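The lid covers the vessel in this view (320,190). The vessel's visible near edge implies a centre of about (629.4,-225.5), which agrees within 1 mm. Lowering it.

Call:
{"api": "arm_command", "payload": {
  "motion": [
    {"offset": [-0.001,0.0006,0.03],"spin": 0},
    {"offset": [0,0,0.02],"spin": 0},
    {"offset": [0,0,0.012],"spin": 0},
    {"offset": [0,0,0.01],"spin": 0},
    {"offset": [0,0,0],"spin": 0}
  ]
}}

```text
time_s: 14.0
ee_pos: [629.2, -224.0, 112.5]
ee_rot: [180.0, -0.0, -171.3]
force: [-0.5, -0.9, -0.4]
gripper_width: 26.0
gripper_force: 20.0
```

Call:
{"api": "arm_command", "payload": {
  "motion": [
    {"offset": [0,0,0.004],"spin": 0},
    {"offset": [0,0,0.002],"spin": 0},
    {"offset": [0,0,0],"spin": 0}
  ]
}}

```text
time_s: 14.38
ee_pos: [629.4, -224.1, 107.0]
ee_rot: [-180.0, 0.0, -171.3]
force: [-0.5, 0.6, -0.9]
gripper_width: 25.9
gripper_force: 20.0
```

Call:
{"api": "arm_command", "payload": {
  "motion": [
    {"offset": [0,0,0.002],"spin": 0},
    {"offset": [0,0,0],"spin": 0}
  ]
}}

```text
time_s: 14.62
ee_pos: [629.4, -224.1, 105.0]
ee_rot: [-180.0, 0.0, -171.3]
force: [-0.1, 0.1, -1.5]
gripper_width: 26.3
gripper_force: 20.0
```

Call:
{"api": "arm_command", "payload": {
  "motion": [
    {"offset": [0,0,0],"spin": 0},
    {"offset": [0,0,0],"spin": 0},
    {"offset": [0,0,0],"spin": 0},
    {"offset": [0,0,0],"spin": 0}
  ],
  "jaw": 0.09
}}

```text
time_s: 15.12
ee_pos: [629.4, -224.1, 105.0]
ee_rot: [180.0, 0.0, -171.3]
force: [-0.1, -0.0, 0.7]
gripper_width: 63.3
gripper_force: 0.0
```

Call:
{"api": "arm_command", "payload": {
  "motion": [
    {"offset": [0,0,-0.06],"spin": 0},
    {"offset": [0,0,-0.05],"spin": 0},
    {"offset": [0,0,0],"spin": 0},
    {"offset": [0,0,0],"spin": 0}
  ]
}}

```text
time_s: 15.62
ee_pos: [628.9, -223.9, 214.4]
ee_rot: [180.0, -0.0, -171.3]
force: [0.6, 0.5, 0.4]
gripper_width: 90.1
gripper_force: 0.0
```

```bash
python3 - <<'E'
from d import *
img,W=cloud("wrist",3)
s=env.state();p=s["ee_pos"];print(p,s["ee_rot"])
lidcheck(W,P["vOB"],70,90)
y=188.7
print(d(y,p[:2],(401.7,-241.5)))
E
```

```text
[ 628.5477205  -223.83102243  212.99733196] [ 1.79897455e+02 -1.75954077e-01 -1.71308077e+02]
plane [ 3.0000e-03 -1.0000e-03  8.3604e+01] rect [ 627.  -224.6] [129.4  88.5] 8.7 10128
[226.9  16.8]
```

The oblong lid is seated: 83.6 mm, level, 8.7°. Now the square lid.

Call:
{"api": "arm_command", "payload": {
  "motion": [
    {"offset": [0.0455,0.0034,0],"spin": 0},
    {"offset": [0.0455,0.0034,0],"spin": 0},
    {"offset": [0.0455,0.0034,0],"spin": 0},
    {"offset": [0.0455,0.0034,0],"spin": 0},
    {"offset": [0.0455,0.0035,0],"spin": 0}
  ]
}}

```text
time_s: 16.4
ee_pos: [399.9, -241.3, 213.8]
ee_rot: [179.9, -0.1, -171.3]
force: [0.5, -0.0, -0.9]
gripper_width: 90.1
gripper_force: 0.0
```

Call:
{"api": "arm_command", "payload": {
  "motion": [
    {"offset": [0,0,0.01],"spin": 0},
    {"offset": [0,0,0],"spin": 0},
    {"offset": [0,0,0],"spin": 0}
  ]
}}

```text
time_s: 16.77
ee_pos: [402.9, -241.7, 204.5]
ee_rot: [180.0, -0.0, -171.3]
force: [-0.2, -0.1, -0.2]
gripper_width: 90.4
gripper_force: 0.0
```

```bash
python3 - <<'E'
from d import *
img,W=cloud("wrist",3)
s=env.state();p=s["ee_pos"];print(p,s["ee_rot"])
print(fit(W,P["lSQ"],80,34));g=fit(W,P["lSQ"],30,74);print(g,d(188.7,p[:2],g[0]))
E
```

```text
[ 402.74436556 -241.60106265  204.79924188] [ 1.79993192e+02  4.35358735e-03 -1.71259132e+02]
((401.46563720703125, -241.482666015625), (102.41241455078125, 102.2586898803711), 88.60501098632812, 7680, np.float32(32.662918))
((401.20440673828125, -241.67926025390625), (32.798667907714844, 32.853172302246094), 56.70808410644531, 950, np.float32(72.56711)) [1.5 0.2]
```

Call:
{"api": "arm_command", "payload": {
  "motion": [
    {"offset": [0.0013,0,0.05],"spin": 0},
    {"offset": [0,0,0.05],"spin": 0},
    {"offset": [0,0,0.035],"spin": 0},
    {"offset": [0,0,0.0145],"spin": 0},
    {"offset": [0,0,0],"spin": 0}
  ]
}}

```text
time_s: 17.55
ee_pos: [400.4, -241.4, 54.4]
ee_rot: [179.9, -0.1, -171.3]
force: [0.3, -0.1, 0.3]
gripper_width: 89.9
gripper_force: 0.0
```

Call:
{"api": "arm_command", "payload": {
  "motion": [
    {"offset": [0,0,0],"spin": 0},
    {"offset": [0,0,0],"spin": 0},
    {"offset": [0,0,0],"spin": 0},
    {"offset": [0,0,0],"spin": 0},
    {"offset": [0,0,0],"spin": 0}
  ],
  "jaw": 0.015,
  "newtons": 25
}}

```text
time_s: 18.18
ee_pos: [400.6, -241.8, 55.6]
ee_rot: [-180.0, 0.0, -171.3]
force: [0.0, -0.3, -0.2]
gripper_width: 42.8
gripper_force: 0.0
```

Call:
{"api": "arm_command", "payload": {
  "motion": [
    {"offset": [0,0,0],"spin": 0},
    {"offset": [0,0,0],"spin": 0},
    {"offset": [0,0,0],"spin": 0},
    {"offset": [0,0,0],"spin": 0},
    {"offset": [0,0,0],"spin": 0}
  ]
}}

```text
time_s: 18.8
ee_pos: [400.6, -241.8, 55.4]
ee_rot: [180.0, 0.0, -171.3]
force: [-0.4, -1.1, 0.5]
gripper_width: 33.8
gripper_force: 25.0
```

Call:
{"api": "arm_command", "payload": {
  "motion": [
    {"offset": [0,0,-0.03],"spin": 0},
    {"offset": [0,0,-0.05],"spin": 0},
    {"offset": [0,0,-0.05],"spin": -0.126},
    {"offset": [0,0,0],"spin": 0},
    {"offset": [0,0,0],"spin": 0}
  ]
}}

```text
time_s: 19.42
ee_pos: [399.9, -241.3, 184.5]
ee_rot: [179.9, -0.1, -164.1]
force: [-0.3, -0.1, -1.1]
gripper_width: 33.5
gripper_force: 25.0
```

```bash
python3 - <<'E'
from d import *
img,W=cloud("wrist",2)
s=env.state();p=s["ee_pos"];print(p,s["ee_rot"])
k=(np.hypot(W[...,0]-p[0],W[...,1]-p[1])<80)
print(np.histogram(W[k][:,2],bins=np.arange(120,200,4)))
k&=(abs(W[...,2]-162)<5)
# keep only the flange part clear of fingers: tool-x extent
print(cv2.minAreaRect(np.ascontiguousarray(W[k][:,:2].astype(np.float32))))
print(d(s["ee_rot"][2],p[:2],(633,234.2)))
E
```

```text
[ 399.54373219 -241.10836431  183.66320678] [ 1.79828556e+02 -1.45458265e-01 -1.64111744e+02]
(array([    0,     0,     0,     0,     0,     0,     0,    29,   108,
         312, 12709,    78,   286,   197,   250,   258,   276,   304,
         328]), array([120, 124, 128, 132, 136, 140, 144, 148, 152, 156, 160, 164, 168,
       172, 176, 180, 184, 188, 192, 196]))
((400.4088134765625, -241.15499877929688), (101.43887329101562, 102.2887191772461), 5.783446788787842)
[-354.7  393.2]
```

Call:
{"api": "arm_command", "payload": {
  "motion": [
    {"offset": [-0.0354,0.0394,-0.002],"spin": 0},
    {"offset": [-0.0354,0.0394,-0.002],"spin": 0},
    {"offset": [-0.0354,0.0394,-0.002],"spin": 0},
    {"offset": [-0.0354,0.0394,-0.002],"spin": 0},
    {"offset": [-0.0354,0.0394,-0.002],"spin": 0}
  ]
}}

```text
time_s: 20.15
ee_pos: [516.6, -2.2, 193.7]
ee_rot: [179.9, -0.2, -164.1]
force: [0.2, -0.3, -0.5]
gripper_width: 33.5
gripper_force: 25.0
```

Call:
{"api": "arm_command", "payload": {
  "motion": [
    {"offset": [-0.0354,0.0394,0],"spin": 0},
    {"offset": [-0.0354,0.0394,0],"spin": 0},
    {"offset": [-0.0354,0.0394,0],"spin": 0},
    {"offset": [-0.0354,0.0394,0],"spin": 0},
    {"offset": [-0.0351,0.0394,0],"spin": 0}
  ]
}}

```text
time_s: 20.78
ee_pos: [632.7, 235.5, 193.0]
ee_rot: [-180.0, -0.2, -164.1]
force: [0.3, 0.2, -0.7]
gripper_width: 33.5
gripper_force: 25.0
```

Call:
{"api": "arm_command", "payload": {
  "motion": [
    {"offset": [0,0,0],"spin": 0},
    {"offset": [0,0,0],"spin": 0},
    {"offset": [0,0,0],"spin": 0}
  ]
}}

```text
time_s: 21.15
ee_pos: [632.1, 232.7, 194.9]
ee_rot: [-180.0, -0.1, -164.2]
force: [-0.3, 0.2, -0.4]
gripper_width: 33.8
gripper_force: 25.0
```

```bash
python3 - <<'E'
from d import *
img,W=cloud("wrist",2);cv2.imwrite("pics/w5.png",img)
s=env.state();p=s["ee_pos"];print(p,s["ee_rot"])
k=(np.hypot(W[...,0]-P["vSQ"][0],W[...,1]-P["vSQ"][1])<85)&(abs(W[...,2]-84)<6)
q=W[k];print(len(q));a=np.radians(5.75)
u=(q[:,0]-633)*np.cos(a)+(q[:,1]-233)*np.sin(a);v=-(q[:,0]-633)*np.sin(a)+(q[:,1]-233)*np.cos(a)
print(u.min(),u.max(),v.min(),v.max())
E
```

```text
[632.45104831 232.84761103 195.5968592 ] [-1.79995208e+02 -1.44916620e-02 -1.64172204e+02]
1159
-51.33846296871171 -43.324689401255036 -51.44623800543586 52.50945586421736
```

Call:
{"api": "arm_command", "payload": {
  "motion": [
    {"offset": [-0.0012,0.0004,0.03],"spin": 0},
    {"offset": [0,0,0.02],"spin": 0},
    {"offset": [0,0,0.01],"spin": 0},
    {"offset": [0,0,0.008],"spin": 0},
    {"offset": [0,0,0],"spin": 0}
  ]
}}

```text
time_s: 21.88
ee_pos: [633.7, 234.6, 127.5]
ee_rot: [180.0, -0.0, -164.1]
force: [-0.6, 0.0, -1.1]
gripper_width: 33.6
gripper_force: 25.0
```

Call:
{"api": "arm_command", "payload": {
  "motion": [
    {"offset": [0,0,0.004],"spin": 0},
    {"offset": [0,0,0.002],"spin": 0},
    {"offset": [0,0,0],"spin": 0}
  ]
}}

```text
time_s: 22.25
ee_pos: [633.7, 234.9, 121.5]
ee_rot: [180.0, 0.0, -164.1]
force: [0.5, 0.8, -1.1]
gripper_width: 33.9
gripper_force: 25.0
```

Call:
{"api": "arm_command", "payload": {
  "motion": [
    {"offset": [0,0,0.001],"spin": 0},
    {"offset": [0,0,0],"spin": 0}
  ]
}}

```text
time_s: 22.5
ee_pos: [633.8, 234.8, 120.5]
ee_rot: [180.0, 0.0, -164.1]
force: [-0.1, 0.8, -0.5]
gripper_width: 33.6
gripper_force: 25.0
```

Call:
{"api": "arm_command", "payload": {
  "motion": [
    {"offset": [0,0,0],"spin": 0},
    {"offset": [0,0,0],"spin": 0},
    {"offset": [0,0,0],"spin": 0},
    {"offset": [0,0,0],"spin": 0}
  ],
  "jaw": 0.09
}}

```text
time_s: 23.0
ee_pos: [633.8, 234.8, 120.5]
ee_rot: [180.0, 0.0, -164.1]
force: [0.6, -0.0, -0.5]
gripper_width: 70.7
gripper_force: 0.0
```

Call:
{"api": "arm_command", "payload": {
  "motion": [
    {"offset": [0,0,-0.05],"spin": 0},
    {"offset": [0,0,-0.05],"spin": 0},
    {"offset": [0,0,0],"spin": 0},
    {"offset": [0,0,0],"spin": 0}
  ]
}}

```text
time_s: 23.5
ee_pos: [633.4, 234.7, 220.0]
ee_rot: [180.0, -0.0, -164.1]
force: [-1.1, -0.0, -0.9]
gripper_width: 89.7
gripper_force: 0.0
```

```bash
python3 - <<'E'
from d import *
img,W=cloud("wrist",3)
s=env.state();p=s["ee_pos"];print(p,s["ee_rot"])
lidcheck(W,P["vSQ"],85,80)
print(d(195.9,p[:2],(646,17)))
E
```

```text
[633.01154275 234.52188601 218.56895028] [-179.99191613   -0.19402029 -164.08784642]
plane [5.0000e-03 0.0000e+00 9.8534e+01] rect [635.  235.3] [102.1 102.6] 5.7 10265
[  47.1 -212.8]
```

Square lid seated (98.5 mm, level, 5.7°). Last is the large round lid.

Call:
{"api": "arm_command", "payload": {
  "motion": [
    {"offset": [0.0096,-0.0425,0],"spin": 0},
    {"offset": [0.0096,-0.0425,0],"spin": 0},
    {"offset": [0.0096,-0.0425,0],"spin": 0},
    {"offset": [0.0096,-0.0425,0],"spin": 0},
    {"offset": [0.0094,-0.0423,0],"spin": 0}
  ]
}}

```text
time_s: 24.28
ee_pos: [645.5, 16.1, 219.1]
ee_rot: [180.0, -0.1, -164.1]
force: [0.0, 0.5, 0.6]
gripper_width: 90.2
gripper_force: 0.0
```

Call:
{"api": "arm_command", "payload": {
  "motion": [
    {"offset": [0,0,0.015],"spin": 0},
    {"offset": [0,0,0],"spin": 0},
    {"offset": [0,0,0],"spin": 0}
  ]
}}

```text
time_s: 24.65
ee_pos: [645.9, 18.7, 204.9]
ee_rot: [180.0, -0.0, -164.0]
force: [0.2, 0.2, 0.9]
gripper_width: 90.2
gripper_force: 0.0
```

```bash
python3 - <<'E'
from d import *
img,W=cloud("wrist",3)
s=env.state();p=s["ee_pos"];print(p,s["ee_rot"])
print(fit(W,P["lRL"],80,34));g=fit(W,P["lRL"],30,74);print(g,d(195.9,p[:2],g[0]))
E
```

```text
[646.16881577  18.54002652 205.74648148] [ 1.79999669e+02  3.52050589e-02 -1.64007121e+02]
((645.5828247070312, 17.693626403808594), (123.43189239501953, 125.23185729980469), 16.1556396484375, 9274, np.float32(32.424538))
((645.2975463867188, 18.223743438720703), (32.34937286376953, 32.698299407958984), 15.366817474365234, 938, np.float32(72.32072)) [ 0.9 -0.1]
```

Call:
{"api": "arm_command", "payload": {
  "motion": [
    {"offset": [0.0006,0,0.05],"spin": 0},
    {"offset": [0,0,0.05],"spin": 0},
    {"offset": [0,0,0.035],"spin": 0},
    {"offset": [0,0,0.015],"spin": 0},
    {"offset": [0,0,0],"spin": 0}
  ]
}}

```text
time_s: 25.42
ee_pos: [645.5, 17.7, 55.2]
ee_rot: [180.0, -0.0, -164.1]
force: [0.4, 0.4, 0.6]
gripper_width: 90.2
gripper_force: 0.0
```

Call:
{"api": "arm_command", "payload": {
  "motion": [
    {"offset": [0,0,0],"spin": 0},
    {"offset": [0,0,0],"spin": 0},
    {"offset": [0,0,0],"spin": 0},
    {"offset": [0,0,0],"spin": 0},
    {"offset": [0,0,0],"spin": 0}
  ],
  "jaw": 0.015
}}

```text
time_s: 26.05
ee_pos: [645.5, 17.3, 55.6]
ee_rot: [180.0, 0.0, -164.1]
force: [-0.2, 0.0, -0.2]
gripper_width: 42.8
gripper_force: 0.0
```

Call:
{"api": "arm_command", "payload": {
  "motion": [
    {"offset": [0,0,0],"spin": 0},
    {"offset": [0,0,0],"spin": 0},
    {"offset": [0,0,0],"spin": 0},
    {"offset": [0,0,0],"spin": 0},
    {"offset": [0,0,0],"spin": 0}
  ]
}}

```text
time_s: 26.68
ee_pos: [645.4, 17.4, 55.4]
ee_rot: [180.0, -0.0, -164.1]
force: [-0.1, 0.3, 0.3]
gripper_width: 33.9
gripper_force: 25.0
```

Call:
{"api": "arm_command", "payload": {
  "motion": [
    {"offset": [0,0,-0.04],"spin": 0},
    {"offset": [0,0,-0.06],"spin": 0},
    {"offset": [0,0,-0.06],"spin": 0},
    {"offset": [0,0,0],"spin": 0},
    {"offset": [0,0,0],"spin": 0}
  ]
}}

```text
time_s: 27.3
ee_pos: [644.7, 17.3, 214.5]
ee_rot: [180.0, -0.1, -164.1]
force: [0.3, 0.4, -1.0]
gripper_width: 33.7
gripper_force: 25.0
```

```bash
python3 - <<'E'
from d import *
img,W=cloud("wrist",2)
s=env.state();p=s["ee_pos"];print(p,s["ee_rot"])
k=(np.hypot(W[...,0]-p[0],W[...,1]-p[1])<85)
print(np.histogram(W[k][:,2],bins=np.arange(160,220,4)))
print(d(195.9,p[:2],(507,-421.5)))
E
```

```text
[644.2625735   17.31991418 213.04633097] [ 179.92956302   -0.24601093 -164.08897291]
(array([   0,    0,    0,    0,    0,   17,  123, 8955, 6732,  135,  207,
        223,  231,  273]), array([160, 164, 168, 172, 176, 180, 184, 188, 192, 196, 200, 204, 208,
       212, 216]))
[ 252.2 -384.4]
```

Call:
{"api": "arm_command", "payload": {
  "motion": [
    {"offset": [0.0253,-0.0384,0],"spin": 0},
    {"offset": [0.0253,-0.0384,0],"spin": 0},
    {"offset": [0.0253,-0.0384,0],"spin": 0},
    {"offset": [0.0253,-0.0384,0],"spin": 0},
    {"offset": [0.0253,-0.0384,0],"spin": 0}
  ]
}}

```text
time_s: 28.02
ee_pos: [575.1, -203.0, 213.2]
ee_rot: [179.9, -0.2, -164.1]
force: [0.4, -0.1, -0.9]
gripper_width: 33.6
gripper_force: 25.0
```

Call:
{"api": "arm_command", "payload": {
  "motion": [
    {"offset": [0.0253,-0.0384,0],"spin": 0},
    {"offset": [0.0253,-0.0384,0],"spin": 0},
    {"offset": [0.0253,-0.0384,0],"spin": 0},
    {"offset": [0.0253,-0.0384,0],"spin": 0},
    {"offset": [0.0257,-0.0386,0],"spin": 0}
  ]
}}

```text
time_s: 28.65
ee_pos: [506.3, -422.1, 213.0]
ee_rot: [179.8, -0.2, -164.2]
force: [0.1, -0.8, -0.9]
gripper_width: 33.2
gripper_force: 25.1
```

Call:
{"api": "arm_command", "payload": {
  "motion": [
    {"offset": [0,0,0],"spin": 0},
    {"offset": [0,0,0],"spin": 0},
    {"offset": [0,0,0],"spin": 0}
  ]
}}

```text
time_s: 29.02
ee_pos: [507.8, -419.9, 214.7]
ee_rot: [179.9, -0.1, -164.1]
force: [-0.2, -0.2, -1.2]
gripper_width: 33.5
gripper_force: 25.0
```

```bash
python3 - <<'E'
from d import *
from scipy.optimize import least_squares
img,W=cloud("wrist",2);cv2.imwrite("pics/w6.png",img)
s=env.state();p=s["ee_pos"];print(p,s["ee_rot"])
c=P["vRL"];k=(np.hypot(W[...,0]-c[0],W[...,1]-c[1])<85)&(abs(W[...,2]-74)<6)
q=W[k];print(len(q),np.median(q[:,2]),q.min(0),q.max(0))
h=cv2.convexHull(np.ascontiguousarray(q[:,:2].astype(np.float32)))[:,0]
h=h[np.hypot(h[:,0]-c[0],h[:,1]-c[1])>58]
r=least_squares(lambda x:np.hypot(h[:,0]-x[0],h[:,1]-x[1])-63.7,c,loss="soft_l1");print(len(h),r.x)
E
```

```text
[ 507.9143355  -420.04101298  215.25514269] [ 1.79995308e+02 -4.42106652e-02 -1.64060112e+02]
565 73.47649925546528 [ 443.76728965 -480.71802469   68.76331154] [ 479.91595469 -397.67694231   75.10897301]
21 [ 507.54626284 -423.15772193]
```

View pics/w6.png

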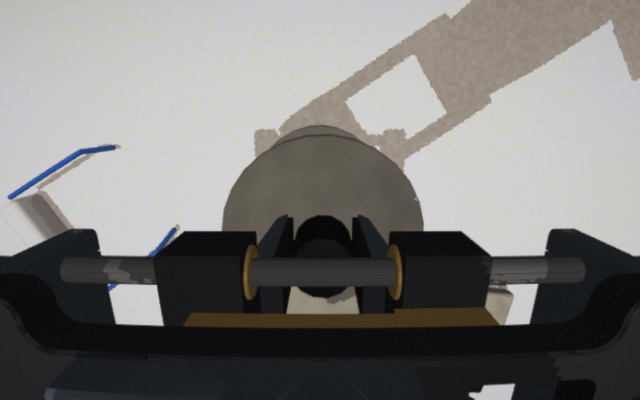

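The vessel's rim just shows above the lid at (318,130). Its centre fits at about (507.5,-422.5), so I'll nudge and lower.

Call:
{"api": "arm_command", "payload": {
  "motion": [
    {"offset": [0.0003,-0.0011,0.05],"spin": 0},
    {"offset": [0,0,0.03],"spin": 0},
    {"offset": [0,0,0.01],"spin": 0},
    {"offset": [0,0,0.008],"spin": 0},
    {"offset": [0,0,0],"spin": 0}
  ]
}}

```text
time_s: 29.75
ee_pos: [508.0, -422.3, 118.1]
ee_rot: [-179.9, -0.0, -164.2]
force: [0.5, -0.5, -1.2]
gripper_width: 33.9
gripper_force: 25.0
```

Call:
{"api": "arm_command", "payload": {
  "motion": [
    {"offset": [0,0,0.004],"spin": 0},
    {"offset": [0,0,0.002],"spin": 0},
    {"offset": [0,0,0],"spin": 0}
  ]
}}

```text
time_s: 30.12
ee_pos: [507.6, -422.3, 111.6]
ee_rot: [-179.9, -0.1, -164.2]
force: [-0.7, -0.3, -0.8]
gripper_width: 33.7
gripper_force: 25.0
```

Call:
{"api": "arm_command", "payload": {
  "motion": [
    {"offset": [0,0,0.001],"spin": 0},
    {"offset": [0,0,0],"spin": 0}
  ]
}}

```text
time_s: 30.38
ee_pos: [507.5, -422.4, 110.6]
ee_rot: [-179.9, -0.1, -164.2]
force: [-0.8, -0.9, 0.8]
gripper_width: 34.1
gripper_force: 25.0
```

Call:
{"api": "arm_command", "payload": {
  "motion": [
    {"offset": [0,0,0],"spin": 0},
    {"offset": [0,0,0],"spin": 0},
    {"offset": [0,0,0],"spin": 0},
    {"offset": [0,0,0],"spin": 0}
  ],
  "jaw": 0.09
}}

```text
time_s: 30.88
ee_pos: [507.6, -422.1, 110.4]
ee_rot: [-180.0, -0.1, -164.2]
force: [-0.5, -0.3, -0.4]
gripper_width: 71.0
gripper_force: 0.0
```

Call:
{"api": "arm_command", "payload": {
  "motion": [
    {"offset": [0,0,-0.06],"spin": 0},
    {"offset": [0,0,-0.06],"spin": 0},
    {"offset": [0,0,0],"spin": 0},
    {"offset": [0,0,0],"spin": 0}
  ]
}}

```text
time_s: 31.38
ee_pos: [507.4, -421.7, 230.0]
ee_rot: [-180.0, -0.1, -164.2]
force: [0.0, -0.2, -0.6]
gripper_width: 89.9
gripper_force: 0.0
```

```bash
python3 - <<'E'
from d import *
img,W=cloud("wrist",3)
lidcheck(W,P["vRL"],75,85)
i,W=cloud("top",3);i2,V=cloud("side",3);cv2.imwrite("pics/s9.png",i2)
for n,z,r in(("vRL",75,85),("vRS",90,65),("vSQ",85,80),("vOB",70,90)):
    print(n);lidcheck(W,P[n],z,r);lidcheck(V,P[n],z-2,r)
E
```

```text
plane [ 3.0000e-03 -2.0000e-03  8.8754e+01] rect [ 508.4 -423.1] [124.6 124.5] 69.9 11072
vRL
plane [ 1.0000e-03 -1.8000e-02  9.0133e+01] rect [ 505.5 -406.1] [123.   95.4] 7.2 1073
plane [3.0000e-03 1.5000e-02 8.6867e+01] rect [ 509.2 -425.8] [124.  123.7] 66.8 2540
vRS
plane [1.0000e-03 9.0000e-03 1.0503e+02] rect [422.7 240.8] [92.5 92.8] 54.6 859
plane [-0.00000e+00  5.20000e-02  1.01484e+02] rect [424.  233.8] [85.6 88. ] 88.5 369
vSQ
plane [2.0000e-03 5.0000e-03 9.9585e+01] rect [633.  235.5] [100.1 103.2] 5.9 1239
plane [ 1.843 -0.242  0.036] rect [684.5 226.1] [0. 0.] 0.0 1
vOB
plane [ 1.0000e-03 -8.0000e-03  8.4591e+01] rect [ 629.1 -222.6] [134.2  86. ] 9.0 1295
plane [-3.9000e-02  4.2000e-02  8.3191e+01] rect [ 664.4 -222.1] [67.1 89.1] 9.1 585
```

View pics/s9.png

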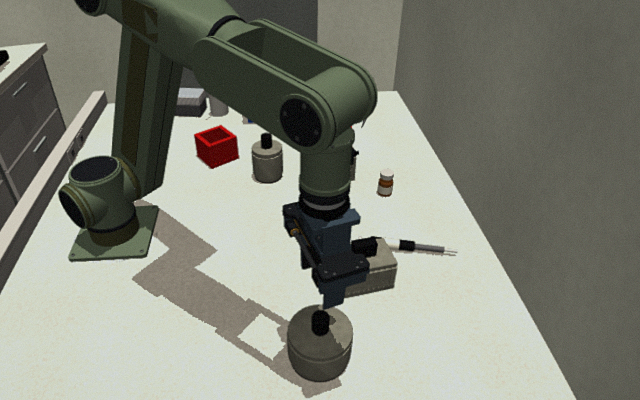

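The side view shows the large vessel closed at (320,340), the small one at (267,155), and the jar and pipette untouched. All four flange heights are 0 to 1 mm from expected and level, and the arm is clear. Handing in.

```bash
python3 -c "
from workcell import env
print(env.job_done())"
```

```text
the job is handed in; nothing more can be done
None
```

All four vessels are closed with their own lids, measured level and fully down on the rims; the arm is clear and the job is handed in, but no verdict came back.

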